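# Show the apprentice the graver and the work

### The arm

A 6-joint arm with a two-finger parallel gripper is mounted at the origin on the work surface. World frame = base frame: x ahead of the robot, y to its left, z up, the work surface at z = 0. Lengths are in mm, angles in rad, forces in N, time in s.
With the tool pointing down it reaches from about 350 to 875 mm from the base axis. Payload 4.2 kg.
Tool frame: the origin (TCP) lies at the very end of the fingers, on their centre line; the grasp point (between the pads) lies 19 mm behind it; z points along the fingers, y is the line along which they close (so a half turn about z gives the same grasp; the last joint's range is limited). The gripper opens to 85 mm and grips with 20 to 120 N. Pads are 22 mm wide; open, the fingers measure 114 mm over their backs; the gripper's body (76 mm by 85 mm) begins 54 mm behind the grasp point. The pads swing forward as they close: fully open they stand 13 mm farther back than shut.
Start: joints at [-0.939, 0.385, 0.008, 0, -1.194, -0.259], TCP at [227.654, -582.042, 231.312] pointing down, gripper open.
Joint ranges: [-3.14, 3.14], [-1.21, 2.06], [-1.07, 1.41], [-3.16, 2.05], [-2.99, -0.16], [-3.1, 3.1]. Speed limits (rad/s): [2.79, 2.79, 3.14, 3.14, 3.14, 3.14].

### API

Orientations are given as a unit quaternion [x, y, z, w].
In Python, from bench import arm gives the robot as it stands. The module is installed in compiled form; this text tells all that it offers.
- The arm moves only by the tool drive_tool, never from a script. Its argument "targets" is a list of rows, each a list of 5 numbers: the closure, from -1 (fully open) to 1 (shut), then the shift along the tool's x, y, z in mm, then the turn about the tool's z in degrees. In form: [[grip, tx, ty, tz, roll], ...]. A call has 1 to 12 rows; each row is the pose to reach, as a shift and turn from the pose commanded when the call began, along the tool's axes at that moment; what a row does not reach only later rows make up. A row lasts 1/10 s, in which the tool goes at most 50 mm and 8.59 degrees, less where a joint would pass 70% of its speed; a pose out of reach is approached as far as the arm can. A call with a gripper value outside its range is refused whole. The fingers move at their own pace and stop on an object; the grip force is fixed at half the most. Time passes only in rows, so rows that repeat a pose let the fingers close. It gives the time, the measured TCP pose, the force, the opening and the grip force at its end, in the units of the state.
- arm.read_state(): the state, without advancing time (a new reading comes with each control period).
- arm.get_image(name): name is "scene" or "side" or "wrist"; returns the picture (384x512x3 uint8, blue, green, red); there is no depth.
- arm.camera_params(name): a dict with "fov_y" (degrees; the focal length in pixels is half the picture's height over the tangent of half this angle, whatever the lens; pixels are square), "cx", "cy" (the principal point, pixels), "rvec" (rotation vector, rad) and "tvec" (3), from world to camera coordinates, as OpenCV has them; the wrist camera has in their place "tool_from_camera" (4x4, takes a point from camera to tool coordinates, whose origin is the TCP and whose axes are the flange's). Camera axes: x right, y down, z forward; pixel columns grow to the right and rows downward; lengths in mm; the calibration is good to about 2 mm. A picture is of the moment at which its call begins: read the wrist's pose just before it. camera_params takes no time and is no camera call.
- arm.job_done(): hands the job in; it is judged then, once.
The state is a dict: "clock": time; "joints": joint angles; "joint_vel": joint speeds; "joint_efforts": joint torques, N m; "position": TCP position; "ee_rot": TCP orientation; "contact_force": force on the tool from outside, world axes, zero at the start; "wrist_torque": the same for the moment, N m; "gripper_width": finger opening in mm; "grasp_force": force on a finger pad.
Only numpy, scipy, OpenCV 4.12 (cv2) and the standard library are available. Lean on these libraries where they do the work, as an engineer would, in place of code of your own. Each camera call takes 0.05 s, during which the arm holds its last target. There are 200 camera calls.

### The job

Press the red call button right down and let it come up, so that the apprentice looks over. Then point straight at the top of the blue-handled graver from just above, fingertips a centimetre or two over it without touching, for a good two seconds; then rise well clear and point in the same way at the middle of the copper disc clamped in the ball vice for two seconds, and finish still pointing there. Do not touch or lift any graver, its block, the vice, the loupe or the bottle, and never go low over either of the other two gravers.

Things in the scene. Friction and masses are not known exactly. Their poses are not given: they have to be found in the camera images.
- call (a joint): travel of the red call button, m: 0 up, 0.006 fully down; it springs back when let go; fully down takes about 4 N. Pressed straight down
- call_top (a point): centre of the top of the red button, 32 mm across, on a black housing on top of a grey fixed box 80 x 70 x 32 mm; the button is pressed straight down from above
- graver_blue_top (a point): centre of the top of the loose engraving tool (graver) with the blue handle: a round pear-shaped handle 34 mm across at its widest (16 mm below the top) and 60 mm long, brass collar below it, the steel shank standing upright in a hole of the wooden block; this point is 120 mm above the table. The handle's top is nearly flat, 24 mm across. z up
- graver_red_top (a point): centre of the top of the loose engraving tool (graver) with the red handle: a round pear-shaped handle 34 mm across at its widest (16 mm below the top) and 60 mm long, brass collar below it, the steel shank standing upright in a hole of the wooden block; this point is 120 mm above the table. The handle's top is nearly flat, 24 mm across. z up
- graver_wood_top (a point): centre of the top of the loose engraving tool (graver) with the pale natural wood handle: a round pear-shaped handle 34 mm across at its widest (16 mm below the top) and 60 mm long, brass collar below it, the steel shank standing upright in a hole of the wooden block; this point is 120 mm above the table. The handle's top is nearly flat, 24 mm across. z up
- graver_blue: the blue-handled graver itself, 60 g; origin at the foot of its shank, 105 mm below the top; z up along the handle
- graver_red: the red-handled graver, likewise
- graver_wood: the pale-wood-handled graver, likewise
- block: fixed wooden block 85 (x) x 200 (y) x 50 mm in which the three gravers stand, 65 mm apart in a row along its y axis; their order varies, and the block may stand on the left or the right. Origin: centre of its underside
- disc (a point): centre of the top face of the copper disc, 44 mm across, which is clamped level between the two steel jaws of the ball vice; 114 mm above the table, 4 mm above the jaws. z up
- vice: fixed engraver's ball vice, dark round body 120 mm across with a grey top and two steel jaws, one on each side of the copper disc along its x axis (84 mm over both, 70 mm along y; brass pin heads on the jaws reach 113 mm). Stands on the other side from the block. Origin: centre of its underside
- loupe: loose black eyeglass loupe, 38 mm across, 30 mm tall, beyond the call box; leave alone. Origin: centre of its underside
- oil: loose small amber bottle with white cap, 30 mm across, 60 mm tall, beyond the loupe; leave alone. Origin: centre of its underside
Not all that is in view belongs to the job. Several things have the shape of the graver_blue; the one meant has the colours described above.

How it is judged (in metres and radians):
On the way, in this order (a step that is already met when the one before it is completed fails the run):
1. the call button is pressed down at least 4.5 mm (value of joint call above 0.0045 m), for 0.05 s.
2. the button is up again (value of joint call below 0.0015 m), for 0.1 s.
3. the fingers point at the blue graver's top from just above for 1.8 s: grasp point within 18 mm sideways of it and 18 to 70 mm above it (horizontal distance between the grasp point and graver_blue_top below 0.018 m and z of the grasp point in the frame of graver_blue_top between 0.018 and 0.07 m), for 1.8 s.
4. the fingers point at the copper disc from just above for 1.8 s, with the same limits (horizontal distance between the grasp point and disc below 0.018 m and z of the grasp point in the frame of disc between 0.018 and 0.07 m), for 1.8 s.
At the end, for the whole second after the job is handed in: The fingers still point at the copper disc (grasp point within 18 mm sideways of its centre and 18 to 70 mm above it), the call button is up, and the gravers, loupe and bottle are at rest within 8 mm of where they began (all of step 4 and value of joint call below 0.0015 m and distance of each of graver_blue_top, graver_red_top, graver_wood_top, loupe, oil from where it was at the start of the episode below 0.008 m and linear speed of each of graver_blue, graver_red, graver_wood, loupe, oil below 0.02 m/s); the robot touches nothing.
It fails at once if the robot touches a graver, the block, the vice, the loupe or the bottle (over 0.3 N) (contact force between any of the fingers, the arm and graver_blue above 0.3 N or contact force between any of the fingers, the arm and graver_red above 0.3 N or contact force between any of the fingers, the arm and graver_wood above 0.3 N or contact force between any of the fingers, the arm and loupe above 0.3 N or contact force between any of the fingers, the arm and oil above 0.3 N or contact force between any of the fingers, the arm and block above 0.3 N or contact force between any of the fingers, the arm and vice above 0.3 N).
It fails at once if a graver, the loupe or the bottle is moved or lifted by more than 8 mm (distance of any of graver_blue_top, graver_red_top, graver_wood_top, loupe, oil from where it was at the start of the episode above 0.008 m).
It fails at once if the fingers go low over one of the other two gravers (grasp point within 18 mm sideways of its top and less than 55 mm above it) ((horizontal distance between the grasp point and graver_red_top below 0.018 m and z of the grasp point in the frame of graver_red_top between -0.02 and 0.055 m) or (horizontal distance between the grasp point and graver_wood_top below 0.018 m and z of the grasp point in the frame of graver_wood_top between -0.02 and 0.055 m)).
It also fails if it takes over 48 s, if anything falls off the work surface, if the arm or the gripper's body presses on something with over 40 N, if the wrist force passes 120 N, or if a joint passes its speed limit or range.

## Working session

There is one attempt and no reset: what is moved stays moved. The work goes in short steps, Python scripts to look and compute and a tool call to move; the robot and the scene stay as the last step left them, time stands still between calls to the robot, and variables do not carry over. Pictures are saved under pics/ and viewed, at most 10 in all, crops included, and the job is handed in when it is done.

Besides the shell and the picture viewer there is one more tool, called after "Call:" as a command line: name --pt "numbers of a row" for each row, then --argument value for the rest. drive_tool: Moves the arm, as the interface text tells. Its arguments: {"type":"object","properties":{"targets":{"type":"array","items":{"type":"array","items":{"type":"number"}}}},"required":["targets"]}

```bash
mkdir -p pics; cat > h.py <<'E'
import cv2,numpy as np
from bench import arm
def ray(name,u,v):
    p=arm.camera_params(name);f=192/np.tan(np.radians(p["fov_y"])/2)
    R=cv2.Rodrigues(np.array(p["rvec"],float))[0];t=np.array(p["tvec"],float).ravel()
    d=R.T@np.array([(u-p["cx"])/f,(v-p["cy"])/f,1]);return -R.T@t,d
def onz(name,u,v,z):
    c,d=ray(name,u,v);return c+d*(z-c[2])/d[2]
E
python3 - <<'E'
from h import *
s=arm.read_state();print(s)
a=arm.get_image("scene");b=arm.get_image("side")
cv2.imwrite("pics/a.png",a);cv2.imwrite("pics/b.png",b)
for n in("scene","side"):print(arm.camera_params(n),ray(n,256,192)[0])
E
```

```text
{'clock': 0.0, 'joints': array([-9.39408473e-01,  3.85563036e-01,  6.63138199e-03, -5.00318151e-04,
       -1.19399461e+00, -2.58579116e-01]), 'joint_vel': array([ 6.27689961e-04,  8.18271301e-04,  2.09503846e-03,  2.20229919e-04,
        4.40428344e-04, -6.60705100e-06]), 'joint_efforts': array([-4.13047173e-04, -3.92290270e+01,  1.88400489e+01,  4.18612987e+00,
       -4.60226816e-03,  9.41533443e-06]), 'position': array([ 227.44079204, -581.52423106,  230.21964805]), 'ee_rot': array([-1.85235952e-01,  9.82693469e-01,  1.06134324e-03, -2.48539795e-04]), 'contact_force': array([-0.8100983 ,  0.00224056, -0.15375193]), 'wrist_torque': array([ 0.0181126 , -0.00824296,  0.04960744]), 'grasp_force': 0.0, 'gripper_width': 85.51570657688242}
{'fov_y': 45.57606378670204, 'cx': 254.38982984993442, 'cy': 192.28861799634402, 'rvec': array([ 1.1668515 ,  2.15792086, -1.11189514]), 'tvec': array([ 282.7238335 , -206.45890163, 1376.88890787])} [1199.42260326  436.09019406  624.17294891]
{'fov_y': 45.013087289904455, 'cx': 251.4718600143871, 'cy': 196.2189536859381, 'rvec': array([ 0.36327037, -2.65384366,  1.39579207]), 'tvec': array([559.18403808, 158.88188262, 904.65826905])} [367.29960338 781.07341712 641.36740115]
```

View pics/a.png

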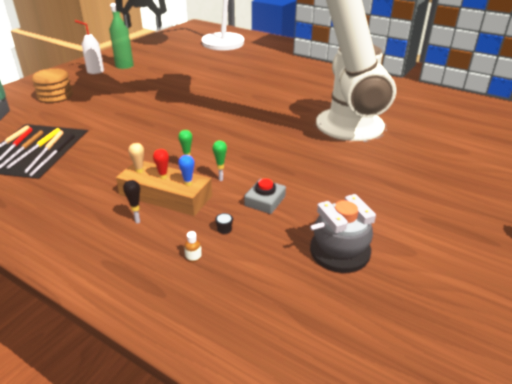

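View pics/b.png

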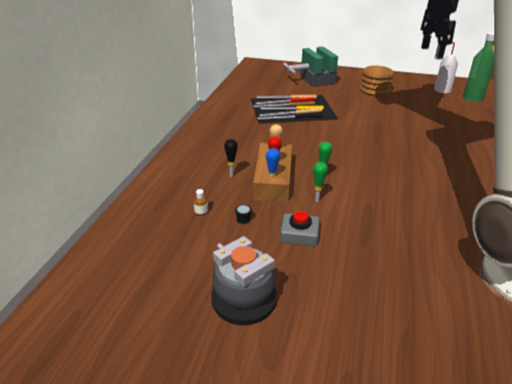

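Scene view: in the block are pale wood (136,153), red (161,160) and blue (187,167) handles. Strays of the same shape are green (186,140), green (220,152) and black (132,195). Only (187,167) is blue and stands in the block (side view: 272,160). Call button is at (265,185) and the disc at (346,208).

```bash
cat > m.py <<'E'
from h import *
def blob(im,hs,box):
    x0,y0,x1,y1=box;h=cv2.cvtColor(im[y0:y1,x0:x1],cv2.COLOR_BGR2HSV)
    m=np.zeros(h.shape[:2],np.uint8)
    for lo,hi in hs:m|=cv2.inRange(h,lo,hi)
    n,l,s,c=cv2.connectedComponentsWithStats(m);i=1+np.argmax(s[1:,4])
    return c[i]+[x0,y0],s[i]+[x0,y0,0,0,0]
red=[((0,160,70),(6,255,255)),((174,160,70),(179,255,255))]
blue=[((105,150,60),(130,255,255))];cop=[((5,110,120),(16,255,255))]; wood=[((10,60,150),(25,200,255))]
a=cv2.imread("pics/a.png");b=cv2.imread("pics/b.png")
for n,hs,ba,bb,z in[("blue",blue,(170,145,205,190),(258,140,290,180),94),("red",red,(148,145,175,178),(262,130,288,155),94),
  ("wood",wood,(125,138,150,172),(264,120,288,140),100),("call",red,(250,172,282,200),(284,205,318,230),50),("disc",cop,(325,195,365,222),(225,243,262,275),114)]:
    (pa,sa),(pb,sb)=blob(a,hs,ba),blob(b,hs,bb)
    c1,d1=ray("scene",*pa);c2,d2=ray("side",*pb)
    k=np.linalg.lstsq(np.c_[d1,-d2],c2-c1,rcond=None)[0];p,q=c1+k[0]*d1,c2+k[1]*d2
    print(n,pa.round(1),sa,pb.round(1),sb,"tri",((p+q)/2).round(1),"gap",np.linalg.norm(p-q).round(1),"onz",onz("scene",*pa,z).round(1),onz("side",*pb,z).round(1))
v=np.hstack([cv2.resize(a[120:240,110:230],(400,400)),cv2.resize(b[120:240,210:330],(400,400))]);cv2.imwrite("pics/c.png",v)
E
python3 m.py
```

```text
blue [186.2 167.5] [179 156  14  24 205] [272.4 159.4] [266 149  14  24 228] tri [ 570.1 -145.2   93.6] gap 2.3 onz [ 571.9 -143.2   94. ] [ 570.  -146.8   94. ]
red [161.1 159.7] [153 149  17  25 306] [274.3 142. ] [268 136  14  13 140] tri [ 581.7 -208.1  102. ] gap 9.3 onz [ 577.8 -210.8   94. ] [ 585.5 -232.6   94. ]
wood [137.  154.9] [125 138  25  34 804] [275.2 129.3] [270 124  12  12 116] tri [ 594.4 -269.5  103. ] gap 14.0 onz [ 599.1 -262.2  100. ] [ 596.8 -290.7  100. ]
call [265.4 183.8] [258 178  15  12 146] [300.3 217. ] [293 211  16  13 171] tri [473.6  -0.8  49.5] gap 0.8 onz [474.6  -0.   50. ] [473.4  -0.8  50. ]
disc [343.4 206.3] [325 195  33  27 459] [242.3 255.9] [231 246  26  23 410] tri [537.5 210.1 110.6] gap 6.0 onz [538.6 208.6 114. ] [536.6 218.  114. ]
```

View pics/c.png

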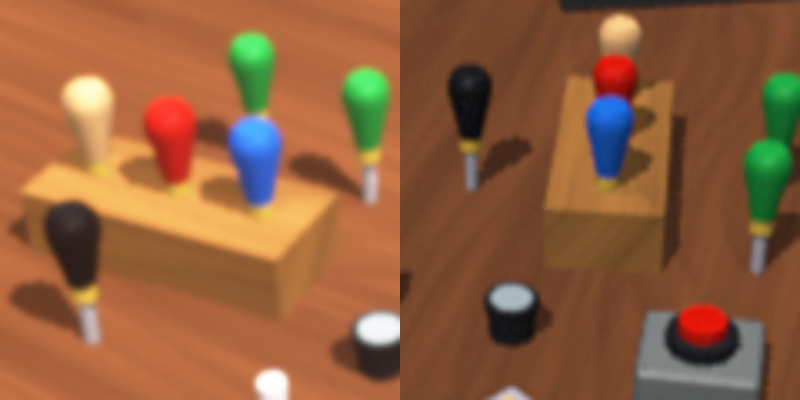

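The crop confirms it: blue stands at the near end of the block, next to red (the two greens and the black are outside it). Blue is at about (571,-145), 65 mm from red. The button is at (473.5,-0.5), z≈49.5. The disc still needs a closer look.

Call:
drive_tool --pt "1 -440 451 0 0" --pt "1 -440 451 0 0" --pt "1 -440 451 0 0" --pt "1 -440 451 0 0" --pt "1 -440 451 0 0" --pt "1 -440 451 0 0" --pt "1 -440 451 0 0" --pt "1 -440 451 0 0" --pt "1 -440 451 0 0" --pt "1 -440 451 0 0" --pt "1 -440 451 0 0" --pt "1 -440 451 0 0"

```text
clock: 1.3
position: [461.5, -27.4, 231.3]
ee_rot: [-0.186, 0.983, 0.0, 0.0]
contact_force: [1.0, -0.5, 0.1]
gripper_width: 0.4
grasp_force: 0.0
```

```bash
cat >> h.py <<'E'
from scipy.spatial.transform import Rotation as Ro
def wray(s,u,v):
    p=arm.camera_params("wrist");f=192/np.tan(np.radians(p["fov_y"])/2);T=np.array(p["tool_from_camera"])
    R=Ro.from_quat(s["ee_rot"]).as_matrix()
    return R@T[:3,3]+s["position"],R@T[:3,:3]@np.array([(u-p["cx"])/f,(v-p["cy"])/f,1])
def wonz(s,u,v,z):
    c,d=wray(s,u,v);return c+d*(z-c[2])/d[2]
def shift(s,p): return (Ro.from_quat(s["ee_rot"]).as_matrix().T@(np.array(p)-s["position"])).round(1)
E
python3 - <<'E'
from h import *
s=arm.read_state();w=arm.get_image("wrist");cv2.imwrite("pics/w1.png",w)
print(s["clock"],s["position"],s["ee_rot"],s["gripper_width"],shift(s,[473.5,-.5,75]))
print(arm.camera_params("wrist"))
E
```

```text
1.3 [461.49881089 -27.36048031 231.31643663] [-1.85575724e-01  9.82629965e-01  4.48316879e-05  2.17174983e-05] 0.35190142570765737 [-21.   20.6 156.3]
{'fov_y': 69.57974811549909, 'cx': 254.18951193212396, 'cy': 187.86833993993483, 'tool_from_camera': array([[-9.70588132e-05, -9.44844054e-01, -3.27520540e-01,
         8.56571584e+01],
       [ 9.99999991e-01, -1.21725427e-04,  5.48140687e-05,
         4.69694593e-01],
       [-9.16583244e-05, -3.27520532e-01,  9.44844057e-01,
        -1.43214252e+02],
       [ 0.00000000e+00,  0.00000000e+00,  0.00000000e+00,
         1.00000000e+00]])}
```

View pics/w1.png

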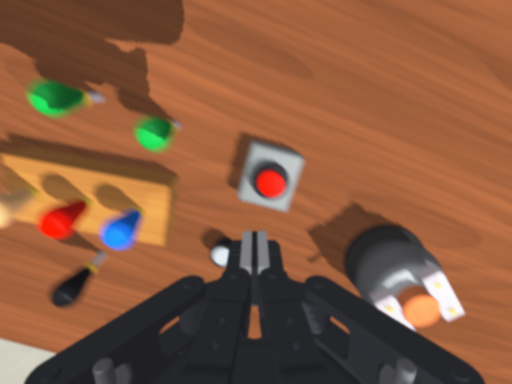

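Wrist view: button at (271,183), blue handle top at (119,234), red at (56,222), disc at (420,310) between the jaws.

```bash
python3 - <<'E'
from h import *
exec(open("m.py").read().split("a=cv2")[0])
w=cv2.imread("pics/w1.png");s=arm.read_state()
for n,hs,b,z in[("call",red,(250,160,295,205),50),("blue",blue,(95,200,145,255),105),("disc",cop,(397,285,443,330),114)]:
    c,st=blob(w,hs,b);print(n,c.round(1),st,wonz(s,*c,z).round(1), [wonz(s,*c,z+10).round(1)])
E
```

```text
call [269.7 182.5] [256 169  29  28 614] [476.9   3.2  50. ] [array([474. ,   1.5,  60. ])]
blue [122.3 228.4] [104 212  34  35 524] [ 568.9 -135.2  105. ] [array([ 562.1, -132.1,  115. ])]
disc [420.5 308.9] [ 398  286   45   44 1381] [537.6 217.8 114. ] [array([531.8, 207.4, 124. ])]
```

Call:
drive_tool --pt "1 -21 20 50 0" --pt "1 -21 20 100 0" --pt "1 -21 20 150 0" --pt "1 -21 20 156 0" --pt "1 -21 20 156 0" --pt "1 -21 20 156 0" --pt "1 -21 20 156 0"

```text
clock: 2.05
position: [474.9, -2.9, 76.8]
ee_rot: [-0.185, 0.983, 0.0, 0.002]
contact_force: [0.2, -0.5, 0.5]
gripper_width: 0.2
grasp_force: 0.0
```

Call:
drive_tool --pt "1 -1 1 15 0" --pt "1 -1 1 22 0" --pt "1 -1 1 24 0" --pt "1 -1 1 26 0" --pt "1 -1 1 28 0" --pt "1 -1 1 30 0" --pt "1 -1 1 30 0"

```text
clock: 2.75
position: [474.8, -1.8, 47.8]
ee_rot: [-0.186, 0.983, -0.0, 0.001]
contact_force: [-5.3, 2.0, 18.8]
gripper_width: -0.1
grasp_force: 9.6
```

Call:
drive_tool --pt "1 0 0 0 0" --pt "1 0 0 -15 0" --pt "1 0 0 -30 0" --pt "1 0 0 -60 0" --pt "1 0 0 -110 0" --pt "1 0 0 -160 0" --pt "1 0 0 -160 0" --pt "1 0 0 -160 0"

```text
clock: 3.55
position: [474.6, -1.7, 206.5]
ee_rot: [-0.185, 0.983, 0.001, 0.002]
contact_force: [0.9, -0.0, -2.0]
gripper_width: -0.1
grasp_force: 0.0
```

```bash
python3 - <<'E'
from h import *
s=arm.read_state();print(s["position"],s["contact_force"],shift(s,[560,-130,215]))
E
```

```text
[474.55672628  -1.67995363 206.46240403] [ 0.87095268 -0.03017938 -2.03399503] [ -32.9 -150.6   -8.5]
```

Call:
drive_tool --pt "1 -33 -150 -9 0" --pt "1 -33 -150 -9 0" --pt "1 -33 -150 -9 0" --pt "1 -33 -150 -9 0" --pt "1 -33 -150 -9 0" --pt "1 -33 -150 -9 0"

```text
clock: 4.15
position: [558.4, -129.1, 212.6]
ee_rot: [-0.185, 0.983, 0.001, -0.002]
contact_force: [0.1, 0.3, 0.1]
gripper_width: -0.4
grasp_force: 0.0
```

```bash
python3 - <<'E'
from h import *
exec(open("m.py").read().split("a=cv2")[0])
s=arm.read_state();w=arm.get_image("wrist");cv2.imwrite("pics/w2.png",w);print(s["position"])
c,st=blob(w,blue,(60,60,450,330));print(c,st,wonz(s,*c,104).round(1),wonz(s,*c,112).round(1),shift(s,[570,-144,140]))
E
```

```text
[ 558.39292112 -129.08460641  212.64069971]
[231.69477234 186.70489039] [216 171  33  37 593] [ 566.1 -148.6  104. ] [ 563.4 -149.   112. ] [ -5.6 -18.2  72.6]
```

View pics/w2.png

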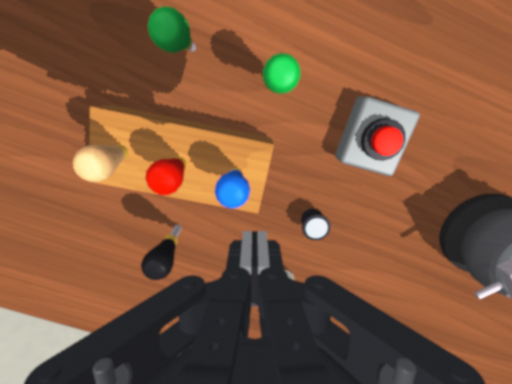

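The image shows the blue top at (232,189), red at (165,177), and the button up at (386,140). Blue comes out at about (568,-147).

Call:
drive_tool --pt "1 -2 -20 0 0" --pt "1 -2 -20 30 0" --pt "1 -2 -20 55 0" --pt "1 -2 -20 68 0" --pt "1 -2 -20 69 0" --pt "1 -2 -20 69 0"

```text
clock: 4.8
position: [569.2, -147.0, 146.1]
ee_rot: [-0.186, 0.983, -0.0, 0.0]
contact_force: [0.6, 0.1, 0.5]
gripper_width: -0.6
grasp_force: 0.0
```

```bash
python3 - <<'E'
from h import *
exec(open("m.py").read().split("a=cv2")[0])
s=arm.read_state();w=arm.get_image("wrist");cv2.imwrite("pics/w3.png",w);print(s["position"])
c,st=blob(w,blue,(60,60,450,330));q=st[:2]+st[2:4]/2
print(c,st,wonz(s,*c,104).round(1),wonz(s,*q,104).round(1))
E
```

```text
[ 569.18756023 -146.9733125   146.10489801]
[252.25471698 208.29056604] [ 232  187   44   48 1060] [ 564.3 -149.9  104. ] [ 565.8 -148.   104. ]
```

View pics/w3.png

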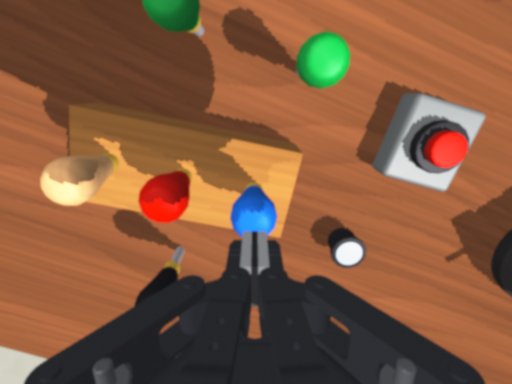

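The tips sit right over the blue handle (254,212), within a few mm of centre. I'll lower slightly and hold.

Call:
drive_tool --pt "1 0 0 4 0" --pt "1 0 0 4 0" --pt "1 0 0 4 0" --pt "1 0 0 4 0" --pt "1 0 0 4 0" --pt "1 0 0 4 0" --pt "1 0 0 4 0" --pt "1 0 0 4 0" --pt "1 0 0 4 0" --pt "1 0 0 4 0" --pt "1 0 0 4 0" --pt "1 0 0 4 0"

```text
clock: 6.05
position: [568.8, -147.5, 141.3]
ee_rot: [-0.185, 0.983, 0.0, -0.0]
contact_force: [-0.1, 0.4, 0.6]
gripper_width: -0.1
grasp_force: 0.0
```

Call:
drive_tool --pt "1 0 0 0 0" --pt "1 0 0 0 0" --pt "1 0 0 0 0" --pt "1 0 0 0 0" --pt "1 0 0 0 0" --pt "1 0 0 0 0" --pt "1 0 0 0 0" --pt "1 0 0 0 0" --pt "1 0 0 0 0" --pt "1 0 0 0 0" --pt "1 0 0 0 0" --pt "1 0 0 0 0"

```text
clock: 7.25
position: [568.8, -147.5, 141.3]
ee_rot: [-0.185, 0.983, 0.0, 0.0]
contact_force: [0.9, -0.5, 0.0]
gripper_width: -0.4
grasp_force: 0.0
```

Call:
drive_tool --pt "1 0 0 -40 0" --pt "1 0 0 -80 0" --pt "1 0 0 -80 0" --pt "1 0 0 -80 0"

```text
clock: 7.65
position: [569.2, -147.4, 222.4]
ee_rot: [-0.185, 0.983, -0.0, 0.001]
contact_force: [-0.6, -0.1, -1.2]
gripper_width: 0.1
grasp_force: 0.0
```

```bash
python3 - <<'E'
from h import *
s=arm.read_state();print(s["position"],shift(s,[537,216,215]))
E
```

```text
[ 569.157717   -147.36791868  222.43145284] [-102.3  350.1    7.5]
```

Call:
drive_tool --pt "1 -102 350 7 0" --pt "1 -102 350 7 0" --pt "1 -102 350 7 0" --pt "1 -102 350 7 0" --pt "1 -102 350 7 0" --pt "1 -102 350 7 0" --pt "1 -102 350 7 0" --pt "1 -102 350 7 0" --pt "1 -102 350 7 0" --pt "1 -102 350 7 0" --pt "1 -102 350 7 0"

```text
clock: 8.75
position: [536.2, 214.1, 213.8]
ee_rot: [-0.184, 0.983, -0.0, -0.001]
contact_force: [0.1, -0.6, 0.1]
gripper_width: -0.1
grasp_force: 0.0
```

```bash
python3 - <<'E'
from h import *
exec(open("m.py").read().split("a=cv2")[0])
s=arm.read_state();w=arm.get_image("wrist");cv2.imwrite("pics/w4.png",w)
c,st=blob(w,[((5,150,170),(16,255,255))],(190,130,320,250));q=st[:2]+st[2:4]/2
p=wonz(s,*q,114)
print(s["position"],c,st,wonz(s,*c,114).round(1),p.round(1),shift(s,[p[0],p[1],136]))
E
```

```text
[536.20853673 214.10296244 213.83650847] [250.21092669 185.31258645] [ 228  165   45   43 1446] [533.6 209.6 114. ] [534.6 210.3 114. ] [ 2.8 -3.  77.8]
```

View pics/w4.png

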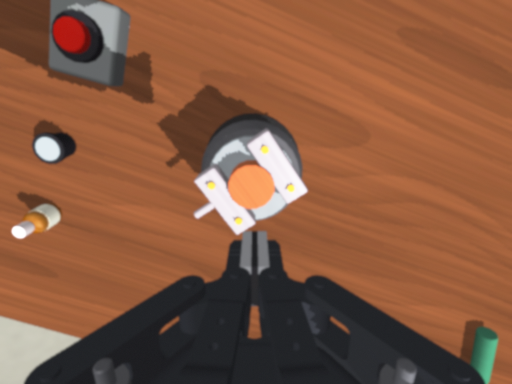

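The disc appears as a clean circle at (250,186), with its centre at about (535,211). The tips are nearly above it.

Call:
drive_tool --pt "1 2 -2 30 0" --pt "1 2 -2 55 0" --pt "1 2 -2 70 0" --pt "1 2 -2 74 0" --pt "1 2 -2 74 0" --pt "1 2 -2 74 0" --pt "1 2 -2 74 0" --pt "1 2 -2 74 0" --pt "1 2 -2 74 0" --pt "1 2 -2 74 0" --pt "1 2 -2 74 0" --pt "1 2 -2 74 0"

```text
clock: 10.0
position: [535.2, 213.1, 140.3]
ee_rot: [-0.185, 0.983, -0.0, 0.0]
contact_force: [-0.1, 0.0, 0.6]
gripper_width: -0.1
grasp_force: 0.0
```

```bash
python3 - <<'E'
from h import *
s=arm.read_state();w=arm.get_image("wrist");b=arm.get_image("side");print(s["position"])
cv2.imwrite("pics/w5.png",np.hstack([cv2.resize(w[110:310,160:360],(400,400)),cv2.resize(b[180:330,170:320],(400,400))]))
E
```

```text
[535.16849289 213.08500873 140.33016766]
```

View pics/w5.png

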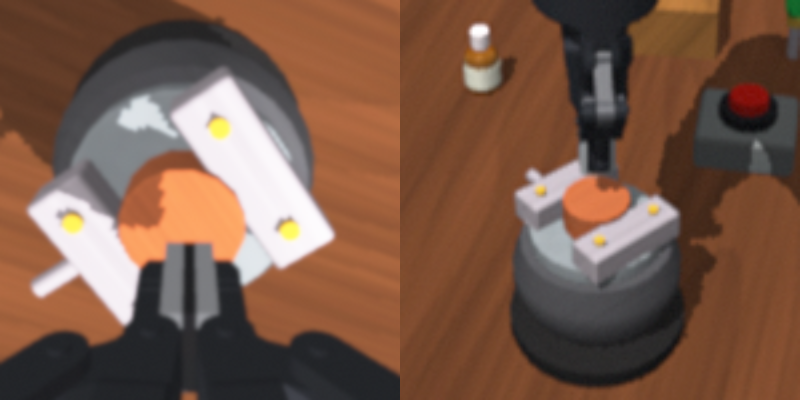

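The tips are centred over the disc with a clear gap, and the button is up. Holding.

Call:
drive_tool --pt "1 0 0 3 0" --pt "1 0 0 3 0" --pt "1 0 0 3 0" --pt "1 0 0 3 0" --pt "1 0 0 3 0" --pt "1 0 0 3 0" --pt "1 0 0 3 0" --pt "1 0 0 3 0" --pt "1 0 0 3 0" --pt "1 0 0 3 0" --pt "1 0 0 3 0" --pt "1 0 0 3 0"

```text
clock: 11.3
position: [535.2, 213.1, 137.3]
ee_rot: [-0.185, 0.983, 0.0, -0.0]
contact_force: [0.3, 0.1, -0.5]
gripper_width: -0.2
grasp_force: 0.0
```

Call:
drive_tool --pt "1 0 0 0 0" --pt "1 0 0 0 0" --pt "1 0 0 0 0" --pt "1 0 0 0 0" --pt "1 0 0 0 0" --pt "1 0 0 0 0" --pt "1 0 0 0 0" --pt "1 0 0 0 0" --pt "1 0 0 0 0" --pt "1 0 0 0 0" --pt "1 0 0 0 0" --pt "1 0 0 0 0"

```text
clock: 12.5
position: [535.2, 213.0, 137.3]
ee_rot: [-0.185, 0.983, -0.0, -0.0]
contact_force: [1.1, -0.4, 0.1]
gripper_width: 0.3
grasp_force: 0.0
```

```bash
python3 -c "
from bench import arm
print(arm.read_state()['position']);print(arm.job_done())"
```

```text
[535.16135149 213.04726682 137.28311489]
the job is handed in; nothing more can be done
None
```

I pressed the call button and let it come up, held over the blue graver for over 2 s, then over the copper disc for over 2 s, and handed the job in at about 12.5 s still pointing at the disc; no verdict was returned, and I inferred the full press from the 19 N reading since the button's travel isn't reported.

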